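# Run a pressure test on a bench tester

## Task

Run the pressure test on the hex nipple that stands in the nest of the bench tester, using only closed fingertips and grasping nothing. First press down the raised end of the rocker to turn the air supply on, then push the square key fully down (it stays down), then press the wide mushroom button fully down and keep it held: the program finishes while still holding it down. Do not press the small round vent button, do not press a control before its turn, and leave the nipple and the other things lying about where they are.

Things in the scene. Friction and masses are not known exactly. Their poses are not given: they have to be found in the camera images.
- test_station: Grey flat console, 240 x 240 mm, fixed, its deck 45 mm above the bench. Origin: centre of its underside; x away from the robot at zero yaw, z up. Four control modules stand on it at x, y = +-60 mm (which is where changes), turned with it. Between them, on its x axis: a brass plug (x = -80 mm), the nest with the hex nipple (centre; nipple top 85 mm above the bench), a flat gauge (x = 78 mm)
- supply_switch: Fixed module of the rocker: grey plate 88 x 56 x 12 mm on the deck with a dark dished rocker in it, 67 mm long and 34 mm wide, the long way along x. Origin: centre of the plate's underside, on the deck; x axis points from the rocker's pivot towards the end that is raised at the start, z up
- rocker_raised_pad (a point): Point on the rocker's surface, in the middle of the half that is raised at the start, 22 mm from the pivot; it moves with the rocker. At the start that half slopes up outwards by 18 degrees, with its outer end about 30 mm above the deck; when the switch is on, that half is level, 19 mm above the deck (64 mm above the bench)
- supply_rocker (a joint): Rocker angle in rad: about 0 off (this end raised), 0.32 fully on; it stays where it is left and takes about 3 N on the pad
- lock_box: Fixed module of the square key: grey plate 60 x 60 x 12 mm on the deck. Origin: centre of its underside, on the deck; z up
- lock_key_top (a point): Centre of the top of the dark square key, 36 x 36 mm, 28 mm above the deck when up; moves with the key
- lock_key (a joint): Travel of the square key in m: about 0 up, 0.008 fully down; no spring, takes about 3 N and stays where it is left
- test_box: Fixed module of the mushroom button: grey plate 60 x 60 x 12 mm on the deck. Origin: centre of its underside, on the deck; z up
- test_button_top (a point): Centre of the top of the dark mushroom button, a round, slightly domed head 48 mm across, 28 mm above the deck when up; moves with the button
- test_button (a joint): Travel of the mushroom button in m: 0 up, 0.008 fully down; a spring pushes it back up with 1.1 N at the top and 3.4 N at the bottom
- vent_button_top (a point): Centre of the top of the small round button, 20 mm across, on a plate like that of the square key, 28 mm above the deck: the vent button, to be left alone
- vent_button (a joint): Travel of the vent button in m: 0 up, 0.008 down; sprung like the mushroom button
- nipple: Loose steel hex nipple, 27 x 31 x 37 mm, standing in the nest; origin at the centre of its underside, z up
- plug: Loose brass plug, 25 mm across and 23 mm high, on the console's deck; origin at the centre of its underside
- tape: Loose roll of yellow tape, 77 mm across, 19 mm high, on the bench left of the console; origin at the centre of its underside
- felt_marker: Loose felt marker, 17 x 125 mm, lying on the bench left of the console, in front of the drill; origin under its middle
- drill_head_front (a point): Fixed point: lower front edge of the bench drill's head, 0.3 m above the bench, at its middle. The head rises from there to 0.6 m, reaches 110 mm to either side of it and 400 mm back; its top part overhangs 60 mm more towards the robot and its feed handle reaches 125 mm to the right. Nothing to do there: keep the arm clear of it when swinging over from the left

How it is judged:
By the outcome, as a careful person would: the job done as asked, in the order asked, and still so for the second after the job is handed in, while the arm keeps its last pose, push and grip.
It also fails if it takes over 51 s, if anything falls off the work surface, if the arm or the gripper's body presses on something with over 40 N, if the wrist force passes 120 N, or if a joint passes its speed limit or range.

## Robot

A 6-joint arm with a two-finger parallel gripper is mounted at the origin on a cart in front of the work surface, level with it; the furniture and walls round the work are solid. World frame = base frame: x ahead of the robot, y to its left, z up, the work surface at z = 0. Lengths are in m, angles in rad, forces in N, time in s.
With the tool pointing down it reaches from about 0.35 to 0.975 m from the base axis. Payload 4.9 kg.
Tool frame: the origin (TCP) lies midway between the tips of the shut fingers; the grasp point (between the pads) lies ctrl.grip_point_offset behind it (ctrl.grip_point_offset is the distance from the TCP to the grasp point, in m); x points along the fingers, y is the direction in which the jaws open and shut, and the axes are right-handed (so a half turn about x gives the same grasp; the last joint's range is limited). The gripper opens to 85 mm and grips with 20 to 120 N. Pads are 22 mm wide; open, the fingers measure 114 mm over their backs; the gripper's body (76 mm by 85 mm) begins 54 mm behind the grasp point. The pads swing forward as they close: fully open they stand 13 mm farther back than shut.
Start: joints at [1.017, 0.053, 1.613, -0, 1.476, -0.119], TCP at [0.263, 0.567, 0.231] pointing down, gripper open.
Joint ranges: [-3.01, 3.01], [-1.01, 2.22], [0.06, 2.58], [-1.02, 4.17], [0.09, 2.62], [-3.14, 3.14]. Speed limits (rad/s): [2.57, 2.57, 3.14, 3.14, 3.14, 3.14].

## Interface

Orientations are given as a rotation vector (axis times angle).
In Python, from station import ctrl gives the robot as it stands. The module is installed in compiled form; this text tells all that it offers.
- The arm moves only by the tool drive_tool, never from a script. Its argument "commands" is text: rows parted by semicolons, each of 5 numbers parted by spaces: the closure, from -1 (fully open) to 1 (shut), so that 0 is half open, then the shift along the tool's x, y, z in units of 40 mm (1.0 is 40 mm), then the turn about the tool's x in units of 5 degrees (1.0 is 5 degrees). A call has 1 to 8 rows; each row is the pose to reach, as a shift and turn from the pose commanded when the call began, along the tool's axes at that moment; what a row does not reach only later rows make up. A row lasts 1/12 s, in which the tool goes at most 41.7 mm and 7.16 degrees, less where a joint would pass 70% of its speed; a pose out of reach is approached as far as the arm can. A call with a gripper value outside its range is refused whole. The fingers move at their own pace and stop on an object; "newtons" is the grip in N (left out, the last holds). Time passes only in rows, so rows that repeat a pose let the fingers close. It gives the time, the measured TCP pose, the force and the opening at its end, in the units of the state.
- ctrl.get_obs(): the state, without advancing time (a new reading comes with each control period).
- ctrl.get_image(name): name is "scene" or "top"; returns (picture, depth): 420x560x3 uint8, blue, green, red; 420x560 float32, m along the optical axis (not along the pixel's ray), 0 where there is no reading.
- ctrl.camera_info(name): a dict with "K" (3x3 intrinsics, pixels), "T" (4x4, takes a point from camera to world coordinates). Camera axes: x right, y down, z forward; pixel columns grow to the right and rows downward; lengths in m; the calibration is good to about 2 mm. A picture is of the moment at which its call begins. camera_info takes no time and is no camera call.
- ctrl.finish_job(): hands the job in, once; it reports no verdict.
The state is a dict: "t": time; "q": joint angles; "dq": joint speeds; "effort": joint torques, N m; "tool_pos": TCP position; "tool_rot": TCP orientation; "contact_force": force on the tool from outside, world axes, zero at the start; "wrist_torque": the same for the moment, N m; "opening": finger opening in m.
Only numpy, scipy, OpenCV 4.12 (cv2) and the standard library are available. Lean on these libraries where they do the work, as an engineer would, in place of code of your own. Each camera call takes 0.05 s, during which the arm holds its last target.

## Working session

There is one attempt and no reset: what is moved stays moved. The work goes in short steps, Python scripts to look and compute and a tool call to move; the robot and the scene stay as the last step left them, time stands still between calls to the robot, and variables do not carry over. Pictures are saved under pics/ and viewed, and the job is handed in when it is done.

Besides the shell and the picture viewer there is one more tool, called after "Emit:" as name(argument=value, ...) on one line, values as JSON. drive_tool: Moves the arm, as the interface text tells. Its arguments: {"type":"object","properties":{"commands":{"type":"string"},"newtons":{"type":"number"}},"required":["commands"]}

```bash
mkdir -p pics; python3 - <<'E'
from station import ctrl
import cv2,numpy as np
for n in("scene","top"):
    im,d=ctrl.get_image(n); cv2.imwrite(f"pics/{n}0.png",im); np.save(f"{n}_d.npy",d)
    i=ctrl.camera_info(n); print(n,np.round(i["K"],1).tolist(),np.round(i["T"],3).tolist())
o=ctrl.get_obs(); print({k:np.round(v,3).tolist() for k,v in o.items()}, ctrl.grip_point_offset)
E
```

```text
scene [[438.8, 0.0, 273.5], [0.0, 438.8, 208.4], [0.0, 0.0, 1.0]] [[0.914, -0.177, 0.365, 0.146], [-0.405, -0.442, 0.8, -0.812], [0.02, -0.879, -0.476, 0.653], [0.0, 0.0, 0.0, 1.0]]
top [[541.2, 0.0, 276.2], [0.0, 541.2, 207.3], [0.0, 0.0, 1.0]] [[0.015, -0.994, 0.104, 0.401], [-1.0, -0.016, -0.007, -0.011], [0.009, -0.104, -0.995, 1.43], [0.0, 0.0, 0.0, 1.0]]
{'t': 0.1, 'q': [1.017, 0.053, 1.614, 0.0, 1.476, -0.119], 'dq': [0.001, -0.001, -0.003, -0.001, 0.0, -0.0], 'effort': [0.0, -39.49, -37.137, -0.0, 0.004, 0.0], 'tool_pos': [0.263, 0.566, 0.23], 'tool_rot': [0.34, 1.544, -0.342], 'contact_force': [-0.505, 0.059, 0.357], 'wrist_torque': [-0.047, -0.049, -0.035], 'opening': 0.085} 0.0187
```

View pics/scene0.png

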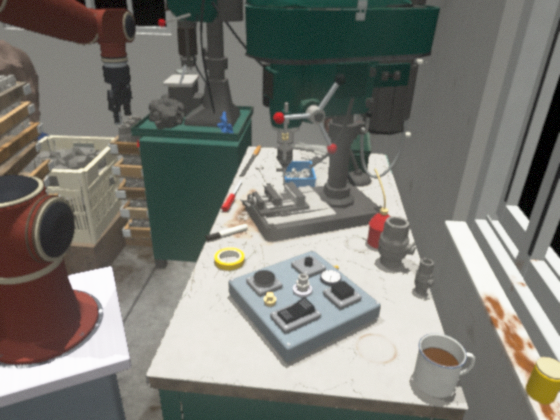

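View pics/top0.png

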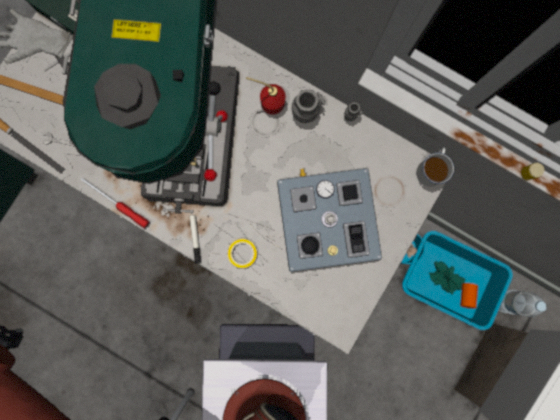

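The console is at about (330,220) in the top view. The mushroom is at (310,245), the rocker at (357,238), the square key at (349,193) and the vent at (303,198). The arm sits left of the view. I'll zoom in for details.

```bash
python3 - <<'E'
import cv2
a=cv2.imread("pics/top0.png")[160:280,270:390]; b=cv2.imread("pics/scene0.png")[240:360,220:390]
cv2.imwrite("pics/topz.png",cv2.resize(a,None,fx=5,fy=5,interpolation=cv2.INTER_CUBIC))
cv2.imwrite("pics/scz.png",cv2.resize(b,None,fx=4.7,fy=4.7,interpolation=cv2.INTER_CUBIC))
E
```

```text
(no output)
```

View pics/topz.png

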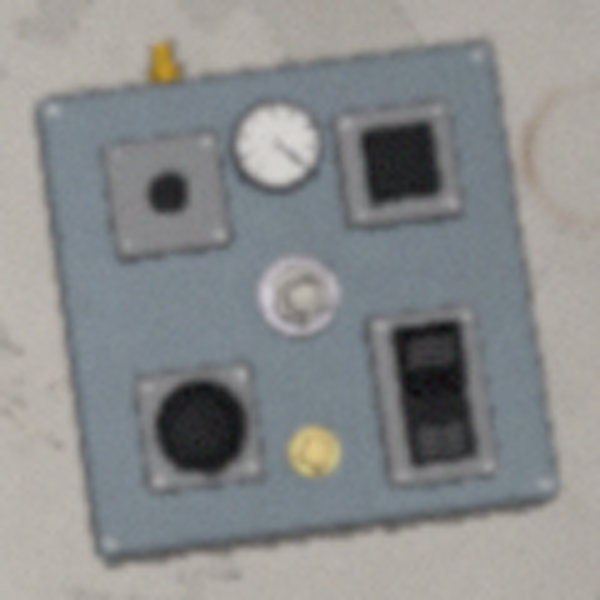

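View pics/scz.png

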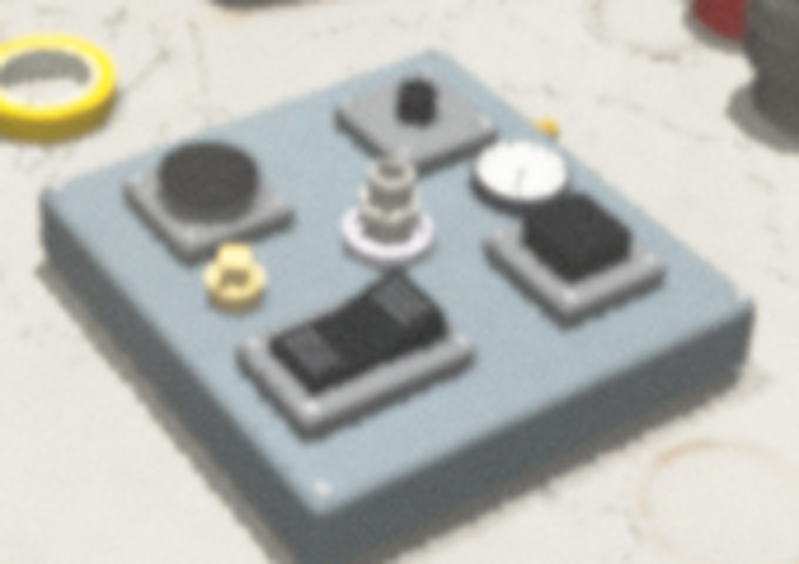

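The scene view suggests the raised rocker end is the far one, at (405,290) in the zoom. I'll measure positions in both views and check with depth.

```bash
cat > h.py <<'E'
import cv2,numpy as np
from station import ctrl
def ray(n,u,v):
    i=ctrl.camera_info(n);K,T=np.array(i["K"]),np.array(i["T"])
    d=T[:3,:3]@np.linalg.solve(K,[u,v,1.]); return T[:3,3],d
def onz(n,u,v,z):
    c,d=ray(n,u,v); return c+d*(z-c[2])/d[2]
def tri(a,b):
    (c1,d1),(c2,d2)=a,b
    s=np.linalg.lstsq(np.c_[d1,-d2],c2-c1,rcond=None)[0]
    p,q=c1+s[0]*d1,c2+s[1]*d2; return (p+q)/2,np.linalg.norm(p-q)
def dep(n,D,u,v):
    c,d=ray(n,u,v); z=np.median(D[int(v)-1:int(v)+2,int(u)-1:int(u)+2]); return c+d*z
E
python3 - <<'E'
from h import *
for n,(x0,y0,x1,y1) in dict(top=(280,168,382,272),scene=(228,248,380,350)).items():
    im=cv2.imread(f"pics/{n}0.png"); D=np.load(n+"_d.npy")
    m=(im.max(2)<70).astype(np.uint8); k=np.zeros_like(m);k[y0:y1,x0:x1]=m[y0:y1,x0:x1]
    cs,_=cv2.findContours(k,0,1)
    for c in cs:
        if cv2.contourArea(c)<25: continue
        r=cv2.minAreaRect(c); M=cv2.moments(c); u,v=M['m10']/M['m00'],M['m01']/M['m00']
        print(n,np.round((u,v),1),cv2.contourArea(c),np.round(r[0],1),np.round(r[1],1),round(r[2],1),"depthpt",dep(n,D,u,v).round(3),"z73",onz(n,u,v,.073).round(4), )
D=np.load("top_d.npy")
# deck corners (top)
for u,v in [(270+x/5-.4,160+y/5-.4) for x,y in[(52,108),(478,57),(545,484),(110,543)]]: print("screw",onz("top",u,v,.045).round(4),dep("top",D,u,v).round(3))
# patches / nipple
for nm,a,b in[("farpatch",(432,350),(405,296)),("nearpatch",(439,440),(312,352)),("plug",(315,450),(237,250)),("nipple",(304,293),(393,166)),("key",(401,162),(577,225)),("mush",(202,426),(208,175)),("vent",(168,193),(418,92))]:
    ua,va=270+a[0]/5-.4,160+a[1]/5-.4; ub,vb=220+b[0]/4.7-.4,240+b[1]/4.7-.4
    p,g=tri(ray("top",ua,va),ray("scene",ub,vb)); print(nm,"tri",p.round(4),round(g,4),"dep",dep("top",D,ua,va).round(3))
# rocker depth profile
for y in range(325,470,10):
    x=430+ (y-350)*0.08; u,v=270+x/5,160+y/5; print(dep("top",D,u,v).round(3).tolist(),end=" ")
E
```

```text
top [309.9 244.9] 229.0 [310. 245.] [17. 17.] 45.0 depthpt [ 0.449 -0.106  0.073] z73 [ 0.4494 -0.1061  0.073 ]
top [356.4 237.8] 314.0 [356.5 237.9] [27.2 13.2] 81.9 depthpt [ 0.469 -0.224  0.065] z73 [ 0.4689 -0.2226  0.073 ]
top [303.1 198.1] 32.5 [303. 198.] [6. 6.] 90.0 depthpt [ 0.567 -0.088  0.075] z73 [ 0.5671 -0.0879  0.073 ]
top [349.7 192.1] 171.0 [349.7 192.1] [14.1 14.1] 80.5 depthpt [ 0.585 -0.206  0.072] z73 [ 0.5844 -0.2057  0.073 ]
scene [298.6 311.7] 160.5 [297.2 311. ] [12.1 30.6] 66.8 depthpt [ 0.47  -0.23   0.063] z73 [ 0.4648 -0.2395  0.073 ]
scene [341.8 293.5] 67.0 [342.1 293.6] [19.5  9.1] 7.1 depthpt [ 0.573 -0.223  0.071] z73 [ 0.5715 -0.225   0.073 ]
screw [ 0.6136 -0.0292  0.045 ] [ 0.613 -0.029  0.047]
screw [ 0.644  -0.2499  0.045 ] [ 0.644 -0.25   0.046]
screw [ 0.4238 -0.2838  0.045 ] [ 0.424 -0.284  0.044]
screw [ 0.3905 -0.062   0.045 ] [ 0.39  -0.062  0.045]
farpatch tri [ 0.4897 -0.2217  0.0733] 0.0003 dep [ 0.49  -0.222  0.074]
nearpatch tri [ 0.4446 -0.2268  0.0622] 0.0006 dep [ 0.445 -0.227  0.064]
plug tri [ 0.4382 -0.1632  0.07  ] 0.0009 dep [ 0.439 -0.164  0.068]
nipple tri [ 0.5166 -0.1558  0.0877] 0.0012 dep [ 0.518 -0.158  0.069]
key tri [ 0.5848 -0.2062  0.0707] 0.0002 dep [ 0.585 -0.206  0.072]
mush tri [ 0.4489 -0.1064  0.0677] 0.0019 dep [ 0.45  -0.106  0.073]
vent tri [ 0.567  -0.0882  0.0709] 0.0002 dep [ 0.567 -0.088  0.075]
[0.501, -0.221, 0.07] [0.496, -0.221, 0.076] [0.491, -0.221, 0.073] [0.486, -0.222, 0.073] [0.481, -0.223, 0.071] [0.476, -0.224, 0.066] [0.471, -0.224, 0.065] [0.466, -0.225, 0.065] [0.461, -0.225, 0.064] [0.456, -0.226, 0.063] [0.451, -0.226, 0.064] [0.446, -0.227, 0.064] [0.441, -0.227, 0.065] [0.436, -0.227, 0.065] [0.431, -0.228, 0.06]
```

```bash
python3 - <<'E'
from h import *
from scipy.spatial.transform import Rotation as R
for n in("top","scene"):
    D=np.load(n+"_d.npy"); i=ctrl.camera_info(n);K,T=np.array(i["K"]),np.array(i["T"])
    v,u=np.mgrid[:420,:560]; P=np.stack([(u-K[0,2])/K[0,0]*D,(v-K[1,2])/K[1,1]*D,D],-1)@T[:3,:3].T+T[:3,3]
    P=P[(D>0)&(P[...,2]>.15)]; r=np.hypot(P[:,0],P[:,1]); P=P[(r>.3)&(r<1)&(P[:,1]>-.3)&(P[:,0]>.2)];r=np.hypot(P[:,0],P[:,1]);a=np.degrees(np.arctan2(P[:,1],P[:,0]))
    for lo in range(-30,80,10):
        s=(a>=lo)&(a<lo+10)
        if s.sum()>3: j=np.argmin(r+ (~s)*9); print(n,lo,s.sum(),"min r",r[j].round(3),P[j].round(3), "zmin",P[s][:,2].min().round(2))
o=ctrl.get_obs(); Rm=R.from_rotvec(o["tool_rot"]).as_matrix(); print(Rm.round(4).tolist()); 
for t in[(.490,-.222,.15),(.585,-.206,.15),(.449,-.106,.15)]: print(t,(Rm.T@(np.array(t)-o["tool_pos"])/.04).round(3))
print(np.degrees(np.arctan2(-Rm[0,1],Rm[1,1])), np.degrees(np.arctan2(Rm[1,1],Rm[0,1])))
E
```

```text
top -30 61 min r 0.835 [ 0.78  -0.297  0.181] zmin 0.17
top -20 6120 min r 0.837 [ 0.788 -0.284  0.178] zmin 0.15
top -10 3855 min r 0.893 [ 0.88  -0.155  0.273] zmin 0.15
top 0 4060 min r 0.644 [0.635 0.112 0.587] zmin 0.15
top 10 14545 min r 0.574 [0.545 0.18  0.573] zmin 0.21
top 20 7022 min r 0.576 [0.541 0.198 0.577] zmin 0.47
top 60 1184 min r 0.423 [0.2   0.373 0.534] zmin 0.24
scene -30 55 min r 0.834 [ 0.779 -0.297  0.179] zmin 0.17
scene -20 14881 min r 0.836 [ 0.786 -0.285  0.177] zmin 0.15
scene -10 5025 min r 0.892 [ 0.878 -0.154  0.344] zmin 0.15
scene 0 12056 min r 0.638 [0.628 0.109 0.562] zmin 0.15
scene 10 11201 min r 0.571 [0.544 0.174 0.568] zmin 0.15
scene 20 915 min r 0.573 [0.539 0.197 0.576] zmin 0.21
scene 50 303 min r 0.559 [0.28  0.484 0.505] zmin 0.47
scene 60 3057 min r 0.424 [0.2   0.374 0.539] zmin 0.24
[[-0.001, 0.4212, 0.907], [-0.0016, 0.907, -0.4212], [-1.0, -0.0018, -0.0002]]
(0.49, -0.222, 0.15) [  2.03  -15.481  13.45 ]
(0.585, -0.206, 0.15) [  2.027 -14.118  15.435]
(0.449, -0.106, 0.15) [  2.027 -13.283  11.299]
-24.909361903934517 65.09063809606549
```

Console yaw is about 8.4°. Targets are the pad at (0.490,-0.222), the key at (0.585,-0.206) and the mushroom at (0.449,-0.106). The drill overhang comes no closer than r≈0.57, so I'll swing over close to the base with the fingers shut.

Emit:
drive_tool(commands="1 0 -9 6.6 -2;1 0 -9 6.6 -4;1 0 -9 6.6 -6.7;1 0 -9 6.6 -6.7;1 0 -9 6.6 -6.7;1 0 -9 6.6 -6.7;1 0 -9 6.6 -6.7;1 0 -9 6.6 -6.7", newtons=40)

```text
t: 0.77
tool_pos: [0.328, 0.2402, 0.2308]
tool_rot: [-0.119, 1.568, 0.118]
contact_force: [1.5, -0.8, 0.4]
opening: -0.0001
```

```bash
cat >> h.py <<'E'
from scipy.spatial.transform import Rotation as R
def goal(*ts):
    o=ctrl.get_obs(); Rm=R.from_rotvec(o["tool_rot"]).as_matrix()
    print("t",round(o["t"],2),"pos",np.round(o["tool_pos"],4),"F",np.round(o["contact_force"],1),"open",np.round(o["opening"],3),"q",np.round(o["q"],2),"jawdeg",np.degrees(np.arctan2(Rm[1,1],Rm[0,1])).round(1),"tilt",Rm[:,0].round(3))
    for t in ts: print(t,(Rm.T@(np.array(t)-o["tool_pos"])/.04).round(3))
E
python3 -c "
from h import *
goal((.40,-.04,.2),(.49,-.222,.12))"
```

```text
t 0.77 pos [0.328  0.2402 0.2308] F [ 1.5 -0.8  0.4] open -0.0 q [ 0.45 -0.51  2.09 -0.    1.57 -1.27] jawdeg 98.6 tilt [-0. -0. -1.]
(0.4, -0.04, 0.2) [ 0.772 -7.195  0.727]
(0.49, -0.222, 0.12) [  2.772 -12.032   2.267]
```

Emit:
drive_tool(commands="1 0.5 -7.2 0.7 0;1 0.5 -7.2 0.7 0;1 0.5 -7.2 0.7 0;1 0.5 -7.2 0.7 0;1 0.5 -7.2 0.7 0;1 0.5 -7.2 0.7 0;1 0.5 -7.2 0.7 0;1 0.5 -7.2 0.7 0")

```text
t: 1.43
tool_pos: [0.3992, -0.0443, 0.2104]
tool_rot: [-0.112, 1.569, 0.109]
contact_force: [-0.2, 0.7, -1.3]
opening: -0.0001
```

```bash
python3 -c "
from h import *
goal((.49,-.222,.12))"
```

```text
t 1.43 pos [ 0.3992 -0.0443  0.2104] F [-0.2  0.7 -1.3] open -0.0 q [-0.29 -0.52  2.13 -0.    1.53 -2.01] jawdeg 98.1 tilt [-0.001 -0.002 -1.   ]
(0.49, -0.222, 0.12) [ 2.268 -4.712  1.628]
```

Emit:
drive_tool(commands="1 1.5 -4.7 1.65 0;1 1.5 -4.7 1.65 0;1 1.5 -4.7 1.65 0;1 1.5 -4.7 1.65 0;1 1.5 -4.7 1.65 0;1 2.3 -4.7 1.65 0;1 2.3 -4.7 1.65 0;1 2.3 -4.7 1.65 0")

```text
t: 2.1
tool_pos: [0.4907, -0.2135, 0.1167]
tool_rot: [-0.114, 1.573, 0.121]
contact_force: [-1.0, 0.5, 0.2]
opening: -0.0004
```

```bash
python3 - <<'E'
from h import *
goal((.491,-.222,.085),(.491,-.222,.064))
im,d=ctrl.get_image("scene"); cv2.imwrite("pics/s1.png",cv2.resize(im[180:360,200:400],None,fx=3,fy=3))
E
```

```text
t 2.1 pos [ 0.4907 -0.2135  0.1167] F [-1.   0.5  0.2] open -0.0 q [-0.55 -0.06  1.92  0.    1.28 -2.27] jawdeg 98.6 tilt [-0.005  0.004 -1.   ]
(0.491, -0.222, 0.085) [ 0.791 -0.214 -0.021]
(0.491, -0.222, 0.064) [ 1.316 -0.217 -0.018]
```

View pics/s1.png

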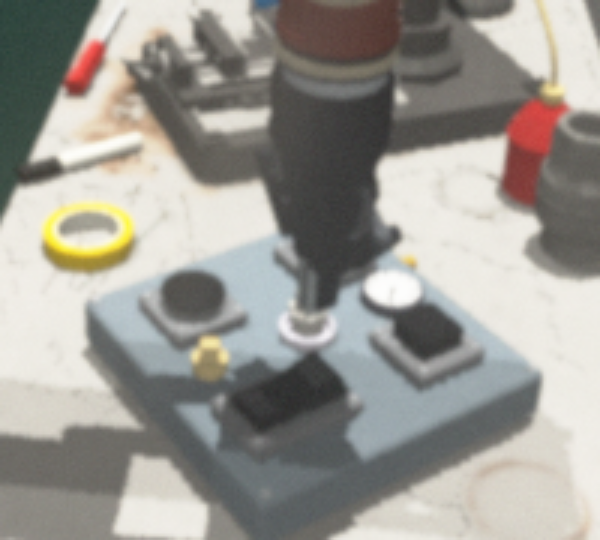

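The fingertips show at about (320,305) in the crop, above the rocker, and nothing has been disturbed. I'll lower part way and let the arm settle.

Emit:
drive_tool(commands="1 0.5 0 0 0;1 0.5 0 0 0;1 0.5 0 0 0;1 0.5 0 0 0")

```text
t: 2.48
tool_pos: [0.4931, -0.2144, 0.1011]
tool_rot: [-0.119, 1.566, 0.117]
contact_force: [-0.5, 0.2, -0.6]
opening: -0.0001
```

```bash
python3 -c "
from h import *
goal((.491,-.222,.085),(.491,-.222,.064))"
```

```text
t 2.48 pos [ 0.4931 -0.2144  0.1011] F [-0.5  0.2 -0.6] open -0.0 q [-0.55 -0.04  1.93  0.    1.25 -2.27] jawdeg 98.6 tilt [ 0.002 -0.001 -1.   ]
(0.491, -0.222, 0.085) [ 0.403 -0.18  -0.082]
(0.491, -0.222, 0.064) [ 0.928 -0.18  -0.083]
```

Emit:
drive_tool(commands="1 0 -0.18 -0.06 0;1 0.2 -0.18 -0.06 0;1 0.4 -0.18 -0.06 0;1 0.55 -0.18 -0.06 0;1 0.7 -0.18 -0.06 0;1 0.8 -0.18 -0.06 0;1 0.9 -0.18 -0.06 0;1 0.9 -0.18 -0.06 0")

```text
t: 3.15
tool_pos: [0.4916, -0.2222, 0.064]
tool_rot: [-0.118, 1.567, 0.118]
contact_force: [-0.6, 1.4, 3.8]
opening: -0.0
```

```bash
python3 -c "
from h import *
goal((.491,-.222,.064))"
```

```text
t 3.15 pos [ 0.4916 -0.2222  0.064 ] F [-0.6  1.4  3.8] open -0.0 q [-0.56  0.02  1.95  0.    1.18 -2.28] jawdeg 98.6 tilt [ 0.  0. -1.]
(0.491, -0.222, 0.064) [-0.     0.007 -0.015]
```

Emit:
drive_tool(commands="1 0.03 0 0 0;1 0.06 0 0 0;1 0.06 0 0 0")

```text
t: 3.4
tool_pos: [0.4917, -0.2223, 0.0637]
tool_rot: [-0.118, 1.568, 0.118]
contact_force: [-5.5, 3.8, 17.3]
opening: 0.0003
```

Emit:
drive_tool(commands="1 0.03 0 0 0;1 0.06 0 0 0;1 0.06 0 0 0")

```text
t: 3.65
tool_pos: [0.4918, -0.2224, 0.0634]
tool_rot: [-0.118, 1.569, 0.119]
contact_force: [-12.0, 8.1, 29.0]
opening: -0.0
```

The rocker sits on its stop at z=0.0634, which matches the stated 64 mm level position. I'll lift off.

Emit:
drive_tool(commands="1 -0.5 0 0 0;1 -1.2 0 0 0;1 -1.2 0.3 2.3 0;1 -1.2 0.3 2.3 0;1 -1.2 0.3 2.3 0;1 -1.2 0.3 2.3 0;1 -1.2 0.3 2.3 0")

```text
t: 4.23
tool_pos: [0.5797, -0.1961, 0.1053]
tool_rot: [-0.118, 1.57, 0.119]
contact_force: [-0.5, 0.3, -0.2]
opening: 0.0
```

```bash
python3 - <<'E'
from h import *
goal((.585,-.206,.08),(.585,-.206,.065))
im,d=ctrl.get_image("scene"); cv2.imwrite("pics/s2.png",cv2.resize(im[180:360,200:400],None,fx=3,fy=3))
for u in ((405,296),(312,352)):
    print(dep("scene",d,220+u[0]/4.7-.4,240+u[1]/4.7-.4).round(3))
im,d=ctrl.get_image("top")
for u in ((432,350),(439,440)): print(dep("top",d,270+u[0]/5-.4,160+u[1]/5-.4).round(3))
E
```

```text
t 4.23 pos [ 0.5797 -0.1961  0.1053] F [-0.5  0.3 -0.2] open 0.0 q [-0.45  0.13  1.75 -0.    1.27 -2.17] jawdeg 98.6 tilt [-0.003  0.001 -1.   ]
(0.585, -0.206, 0.08) [ 0.632 -0.266  0.096]
(0.585, -0.206, 0.065) [ 1.007 -0.266  0.097]
[ 0.496 -0.211  0.062]
[ 0.439 -0.237  0.073]
[ 0.464 -0.161  0.464]
[ 0.432 -0.162  0.471]
```

View pics/s2.png

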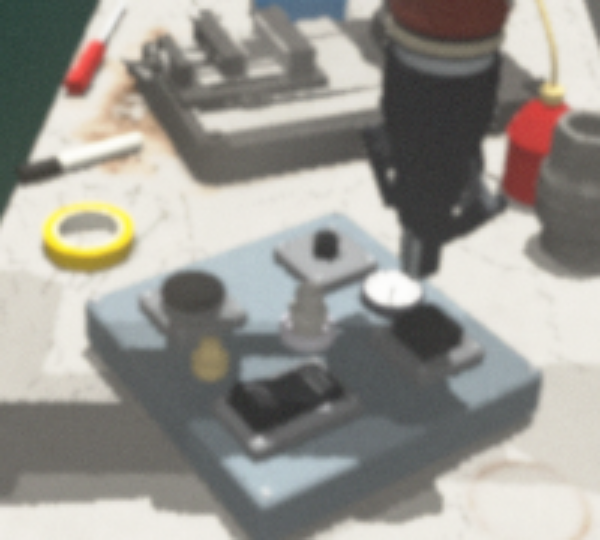

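The rocker's far half is now level and its near half is raised, so the supply is on. In the crop the tip is at (420,265), near the key at (427,333), and the nipple and plug haven't moved. Next is the key: 72–73 mm when up, about 65 mm when down.

Emit:
drive_tool(commands="1 0 -0.27 0.1 0;1 0 -0.27 0.1 0;1 0.3 -0.27 0.1 0;1 0.5 -0.27 0.1 0;1 0.7 -0.27 0.1 0;1 0.85 -0.27 0.1 0;1 1 -0.27 0.1 0;1 1 -0.27 0.1 0")

```text
t: 5.0
tool_pos: [0.5857, -0.2065, 0.0657]
tool_rot: [-0.118, 1.568, 0.118]
contact_force: [0.0, 0.2, -0.5]
opening: -0.0002
```

Emit:
drive_tool(commands="1 0.04 0 0 0;1 0.08 0 0 0;1 0.08 0 0 0")

```text
t: 5.25
tool_pos: [0.5862, -0.2066, 0.065]
tool_rot: [-0.118, 1.568, 0.118]
contact_force: [-4.2, 2.2, 8.3]
opening: -0.0001
```

Emit:
drive_tool(commands="1 0.04 0 0 0;1 0.08 0 0 0;1 0.08 0 0 0")

```text
t: 5.5
tool_pos: [0.5864, -0.2067, 0.0648]
tool_rot: [-0.118, 1.569, 0.118]
contact_force: [-11.1, 4.8, 22.5]
opening: 0.0
```

Emit:
drive_tool(commands="1 -1 0 0 0;1 -2 0 0 0;1 -2 0 0 0;1 -2 1 -1 0;1 -2 2 -2 0;1 -2 3 -3 0;1 -2 3 -3 0;1 -2 3 -3 0")

```text
t: 6.17
tool_pos: [0.4432, -0.1017, 0.1366]
tool_rot: [-0.116, 1.573, 0.122]
contact_force: [-0.2, -0.2, -1.2]
opening: -0.0001
```

Emit:
drive_tool(commands="1 0 0 0 0;1 0.5 0 0 0;1 0.5 0 0 0;1 0.5 0 0 0")

```text
t: 6.5
tool_pos: [0.4497, -0.1062, 0.1197]
tool_rot: [-0.117, 1.569, 0.118]
contact_force: [-0.0, -0.0, 0.8]
opening: 0.0002
```

```bash
python3 - <<'E'
from h import *
goal((.449,-.106,.08),(.449,-.106,.065))
im,d=ctrl.get_image("scene"); cv2.imwrite("pics/s3.png",cv2.resize(im[200:360,210:390],None,fx=4,fy=4,interpolation=cv2.INTER_CUBIC))
for du in(-2,0,2): print("key",dep("scene",d,220+577/4.7-.4+du,240+228/4.7-.4+2).round(3))
E
```

```text
t 6.5 pos [ 0.4497 -0.1062  0.1197] F [-0.  -0.   0.8] open 0.0 q [-0.39 -0.25  2.09 -0.    1.31 -2.11] jawdeg 98.6 tilt [-0.001  0.    -1.   ]
(0.449, -0.106, 0.08) [ 0.993  0.007 -0.014]
(0.449, -0.106, 0.065) [ 1.368  0.007 -0.014]
key [ 0.58  -0.207  0.065]
key [ 0.584 -0.208  0.066]
key [ 0.588 -0.21   0.065]
```

View pics/s3.png

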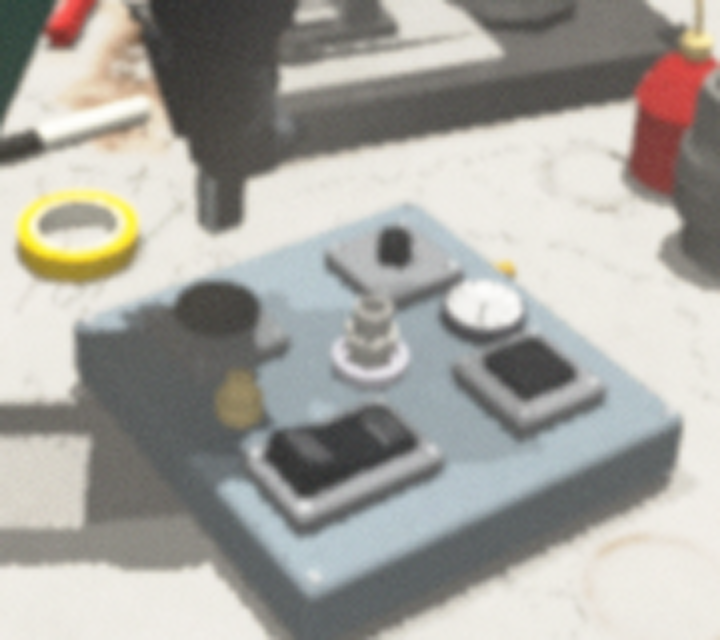

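The key at (530,365) is now flat, with its depth top at 65 mm. The rocker at (345,440) still has its far half down, and the nipple and plug are in place. The tip at (220,220) is above the mushroom at (217,308), so I'll press it and hold.

Emit:
drive_tool(commands="1 0.4 0 0 0;1 0.7 0 0 0;1 0.95 0 0 0;1 1.1 0 0 0;1 1.2 0 0 0;1 1.3 0 0 0;1 1.37 0 0 0;1 1.37 0 0 0")

```text
t: 7.22
tool_pos: [0.4494, -0.1059, 0.0654]
tool_rot: [-0.118, 1.568, 0.118]
contact_force: [-1.9, 0.6, 3.5]
opening: -0.0001
```

Emit:
drive_tool(commands="1 0.06 0 0 0;1 0.12 0 0 0;1 0.12 0 0 0;1 0.12 0 0 0")

```text
t: 7.55
tool_pos: [0.4499, -0.1061, 0.0646]
tool_rot: [-0.118, 1.569, 0.118]
contact_force: [-13.0, 3.9, 24.9]
opening: -0.0001
```

Emit:
drive_tool(commands="1 0 0 0 0;1 0 0 0 0;1 0 0 0 0;1 0 0 0 0")

```text
t: 7.88
tool_pos: [0.4499, -0.1061, 0.0646]
tool_rot: [-0.118, 1.569, 0.118]
contact_force: [-12.9, 4.7, 24.4]
opening: -0.0001
```

```bash
python3 - <<'E'
from h import *
goal()
im,d=ctrl.get_image("scene"); cv2.imwrite("pics/s4.png",cv2.resize(im[200:360,210:390],None,fx=4,fy=4,interpolation=cv2.INTER_CUBIC))
goal()
E
```

```text
t 7.88 pos [ 0.4499 -0.1061  0.0646] F [-12.9   4.7  24.4] open -0.0 q [-0.39 -0.18  2.13 -0.    1.19 -2.11] jawdeg 98.6 tilt [-0.001  0.    -1.   ]
t 7.93 pos [ 0.4499 -0.1061  0.0645] F [-12.7   4.   24.6] open -0.0 q [-0.39 -0.18  2.13 -0.    1.19 -2.11] jawdeg 98.6 tilt [-0.001  0.    -1.   ]
```

View pics/s4.png

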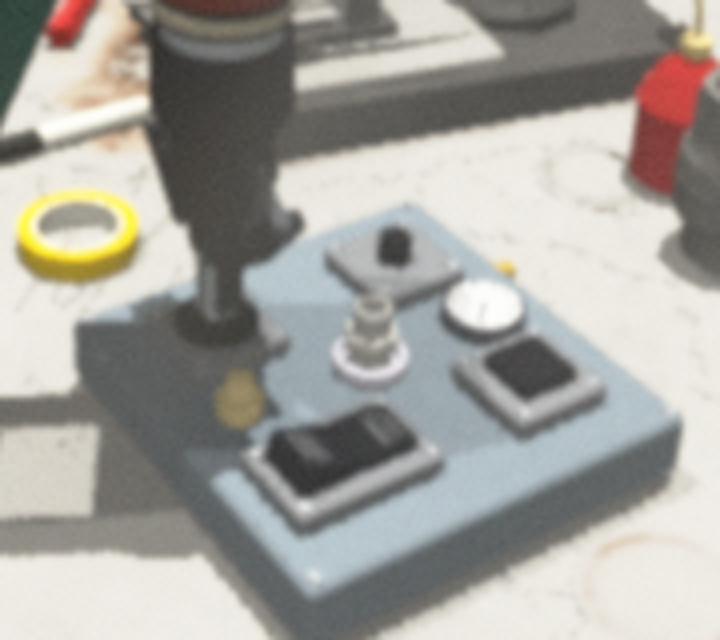

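The tip at (222,310) holds the mushroom at its stop with a steady 25 N or so. The vent at (395,243) is untouched, and the nipple, plug and tape are in place. I'm handing in now.

```bash
python3 -c "
from h import *
print(ctrl.finish_job()); goal()"
```

```text
the job is handed in; nothing more can be done
None
the job is handed in; nothing more can be done
```

I ran the pressure test in the order asked, using only shut fingertips, and handed it in at about 8 s with the mushroom button still held down.

1. **Rocker:** I pressed the raised (far) end down to its stop. The tip stopped at 63.4 mm, against the stated 64 mm, and the later pictures show that half level.
2. **Square key:** I pushed it to its stop at 64.8 mm. It stayed down, with its top at 65 mm in the depth image.
3. **Mushroom button:** It is held at its stop at 64.6 mm with about 25 N straight down, well above the 3.4 N spring.

In the last picture the vent button was up, and the nipple, plug and tape were where they started. The highest force I read was about 32 N, on the rocker.

None of my checks failed. The two-view height of the mushroom top (68 mm) disagreed with depth and the text (73 mm). I used 73 mm, and the stop I reached fits that. After the hand-in no state could be read, so the final second was not checked.

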